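# Sort the press's sprung feet by feel

## Task

The sprung feet of the splicing press stand in a row on the steel plate; they look alike, but some springs may be tired and give at less than half the push of a sound one. Take them one at a time, in any order: push the foot's housing about 5 mm down against the plate to feel its spring, then stand it in the rectangular tray if it is sound or in the round pan if it is tired, before you go on to the next. Leave the sanding block, the screwdriver and the paste tin where they lie.

Things in the scene. Friction and masses are not known exactly. Their poses are not given: they have to be found in the camera images.
- plate: ground steel plate lying fixed on the bench, 100 mm (x) by 250 mm (y) by 12 mm thick. Origin: centre of its underside, so its top is at z = 12 mm in its frame. The feet stand in a row along its y axis, about 75 mm apart, nominally at y = -75, 0 and 75 mm
- foot_a: one of three look-alike sprung feet standing in a row on the plate. Black round housing 30 mm across, 22 to 62 mm above the underside (grip here), a stud 10 mm across and 9 mm high on top; below, 14 mm of stem and coil spring, then a steel pad 38 mm across, 8 mm thick. About 0.17 kg. Origin: centre of the relaxed pad's underside, fixed to the housing; z up. The letter tells nothing of its spring
- foot_b: one of three look-alike sprung feet standing in a row on the plate. Black round housing 30 mm across, 22 to 62 mm above the underside (grip here), a stud 10 mm across and 9 mm high on top; below, 14 mm of stem and coil spring, then a steel pad 38 mm across, 8 mm thick. About 0.17 kg. Origin: centre of the relaxed pad's underside, fixed to the housing; z up. The letter tells nothing of its spring
- foot_c: one of three look-alike sprung feet standing in a row on the plate. Black round housing 30 mm across, 22 to 62 mm above the underside (grip here), a stud 10 mm across and 9 mm high on top; below, 14 mm of stem and coil spring, then a steel pad 38 mm across, 8 mm thick. About 0.17 kg. Origin: centre of the relaxed pad's underside, fixed to the housing; z up. The letter tells nothing of its spring
- foot_a_pad (a joint): how far foot_a's pad is pushed into its housing: 0 relaxed, 0.010 m fully in; pushing the housing down on the plate does it. A sound spring starts to give at about 2.5 N and gains 1.8 N per mm (about 11 N at 5 mm); a tired one starts at about 1 N and gains 0.4 N per mm (about 3 N at 5 mm), so it sags 0.1 to 0.3 mm under the foot's own weight, too little to see
- foot_b_pad (a joint): how far foot_b's pad is pushed into its housing: 0 relaxed, 0.010 m fully in; pushing the housing down on the plate does it. A sound spring starts to give at about 2.5 N and gains 1.8 N per mm (about 11 N at 5 mm); a tired one starts at about 1 N and gains 0.4 N per mm (about 3 N at 5 mm), so it sags 0.1 to 0.3 mm under the foot's own weight, too little to see
- foot_c_pad (a joint): how far foot_c's pad is pushed into its housing: 0 relaxed, 0.010 m fully in; pushing the housing down on the plate does it. A sound spring starts to give at about 2.5 N and gains 1.8 N per mm (about 11 N at 5 mm); a tired one starts at about 1 N and gains 0.4 N per mm (about 3 N at 5 mm), so it sags 0.1 to 0.3 mm under the foot's own weight, too little to see
- foot_a_sole (a point): centre of the underside of foot_a's sprung pad (moves with the pad); z up when the foot stands
- foot_b_sole (a point): centre of the underside of foot_b's sprung pad (moves with the pad); z up when the foot stands
- foot_c_sole (a point): centre of the underside of foot_c's sprung pad (moves with the pad); z up when the foot stands
- tray: rectangular aluminium tray, fixed, for sound feet: 120 mm (x) by 170 mm (y), walls 5 mm thick and 18 mm high over the bench, room for three feet side by side along y. Origin: centre of its underside; the inner floor is 6 mm higher. Behind tray and pan (0.1 m or more beyond their centres, +x) the press stands on its board, up to 205 mm high
- pan: round steel scrap pan, fixed, for tired feet: 140 mm across the rim, 132 mm across the bottom, 18 mm high, wall 3 mm and floor 6 mm thick, room for three feet. Origin: centre of its underside
- sanding_block: wooden sanding block with cork sole, 90 by 50 by 36 mm, loose; to be left alone. Origin: centre of its underside
- screwdriver: screwdriver with black handle, 190 mm long, lying loose along its x; to be left alone
- paste_tin: small round metal tin, 60 mm across, 45 mm high, loose; to be left alone. Origin: centre of its underside
Not all that is in view belongs to the job. Leave any blue look-alike of the foot_a alone.

How it is judged:
By the outcome, as a careful person would: the job done as asked, in the order asked, and still so for the second after the job is handed in, with the robot touching nothing.
It also fails if it takes over 62 s, if anything falls off the work surface, if the arm or the gripper's body presses on something with over 40 N, if the wrist force passes 120 N, or if a joint passes its speed limit or range.

## Robot

A 6-joint arm with a two-finger parallel gripper is mounted at the origin on the work surface. World frame = base frame: x ahead of the robot, y to its left, z up, the work surface at z = 0. Lengths are in m, angles in degrees, forces in N, time in s.
With the tool pointing down it reaches from about 0.3 to 0.85 m from the base axis. Payload 5.4 kg.
Tool frame: the origin (TCP) lies on the mounting face of the last link; the fingertips stand 173 mm ahead of it and the grasp point (between the pads) lies 155 mm ahead of it; z points along the fingers, y is the direction in which the jaws open and shut (so a half turn about z gives the same grasp; the last joint's range is limited). The gripper opens to 85 mm and grips with 20 to 120 N. Pads are 22 mm wide; open, the fingers measure 114 mm over their backs; the gripper's body (76 mm by 85 mm) begins 54 mm behind the grasp point. The pads swing forward as they close: fully open they stand 13 mm farther back than shut.
Start: joints at [-80.048, 9.076, 91.501, -0, 79.423, -12.038], TCP at [0.215, -0.533, 0.405] pointing down, gripper open.
Joint ranges: [-166.64, 166.64], [-54.1, 131.32], [10.49, 154.53], [-73.88, 253.88], [9.74, 151.15], [-171.62, 171.62]. Speed limits (degrees/s): [147.25, 147.25, 180, 180, 180, 180].

## Interface

Orientations are given as [roll, pitch, yaw] about the fixed x, y, z axes, in that order (R = Rz(yaw) Ry(pitch) Rx(roll)).
In Python, from workcell import ctrl gives the robot as it stands. The module is installed in compiled form; this text tells all that it offers.
- The arm moves only by the shell command python3 -m pendant 'ROWS' [OPENING] [FORCE]. ROWS is a JSON object of lists of equal length, an entry for each row: "offset": the shift along the world's x, y, z in m, a list of three; "yaw": the turn about the world's z in degrees. A call has 1 to 10 rows; each row shifts and turns the commanded pose from where the row before left it; what a row does not reach is not made up. A row lasts 1/8 s, in which the tool goes at most 62.5 mm and 10.7 degrees, less where a joint would pass 70% of its speed; a pose out of reach is approached as far as the arm can. A call is refused whole if a number of a shift passes 0.0625 or a number of a turn 10.7, either way. A call with a gripper value outside its range is refused whole. OPENING is the closure, from -1 (fully open) to 1 (shut), so that 0 is half open, set as the call begins (- or left out, the last holds). The fingers move at their own pace and stop on an object; FORCE is the grip in N (left out, the last holds). Time passes only in rows, so rows that do not move let the fingers close. It gives the time, the measured TCP pose, the force and the opening at its end, in the units of the state.
- ctrl.get_state(): the state, without advancing time (a new reading comes with each control period).
- ctrl.grab_frame(name): name is "side" or "top"; returns the picture (480x640x3 uint8, red, green, blue); there is no depth.
- ctrl.get_calibration(name): a dict with "intrinsics" (3x3 intrinsics, pixels), "k1" (the pictures are not rectified: a ray, as slopes to the right and down, at radius r is drawn at 1 + k1 r^2 times it, then the intrinsics apply), "pose" (4x4, takes a point from camera to world coordinates). Camera axes: x right, y up, looking along -z (the intrinsics and any distortion apply to the point x, -y, -z); pixel columns grow to the right and rows downward; lengths in m; the calibration is good to about 2 mm. A picture is of the moment at which its call begins. get_calibration takes no time and is no camera call.
- ctrl.hand_in(): hands the job in, once; it reports no verdict.
Trained networks look in the newest picture that a camera, given by its name, has taken for a name from the list of things; names that differ only in an ending like _2 or _b are one class to them, and where a whole thing is asked for, a point or a joint stands for the part that bears it (a point fixed in the world has none). Each returns a list of dicts, best first, with "score" (0 to 1); they miss things now and then, are a little off and sometimes report something else, mostly with a low value. They report only what shows in the picture. A call takes as long as a camera call. They do not tell look-alikes from the thing itself.
- ctrl.outline_of(query, camera): "pixels" (480x640 bool, what is visible of it) and "extent" ([centre column, centre row, width, height] in pixels, round what is visible of it).
The state is a dict: "time": time; "q": joint angles; "joint_velocities": joint speeds; "tau": joint torques, N m; "tcp_pos": TCP position; "eef_rot": TCP orientation; "ft_force": force on the tool from outside, world axes, zero at the start; "wrist_torque": the same for the moment, N m; "grip_width": finger opening in m.
Only numpy, scipy, OpenCV 4.12 (cv2) and the standard library are available. Lean on these libraries where they do the work, as an engineer would, in place of code of your own. Each camera call takes 0.05 s, during which the arm holds its last target.

## Working session

There is one attempt and no reset: what is moved stays moved. The work goes in short steps, Python scripts to look and compute and a shell command to move; the robot and the scene stay as the last step left them, time stands still between calls to the robot, and variables do not carry over. Pictures are saved under pics/ and viewed, and the job is handed in when it is done.

```bash
mkdir -p pics; ls; cat > h.py <<'E'
import numpy as np, cv2
from workcell import ctrl
def snap(cam,name):
    im=ctrl.grab_frame(cam); cv2.imwrite('pics/'+name,im[:,:,::-1]); return im
def ray(cam,u,v):
    c=ctrl.get_calibration(cam);K=np.array(c['intrinsics']);T=np.array(c['pose'])
    xd=(u-K[0,2])/K[0,0];yd=(v-K[1,2])/K[1,1];x,y=xd,yd
    for _ in range(20):
        s=1+c['k1']*(x*x+y*y);x,y=xd/s,yd/s
    return T[:3,3],T[:3,:3]@np.array([x,-y,-1])
def atz(cam,u,v,z):
    o,d=ray(cam,u,v);return o+d*(z-o[2])/d[2]
def proj(cam,p):
    c=ctrl.get_calibration(cam);K=np.array(c['intrinsics']);T=np.array(c['pose'])
    q=T[:3,:3].T@(np.array(p)-T[:3,3]);x,y=q[0]/-q[2],-q[1]/-q[2]
    s=1+c['k1']*(x*x+y*y);return K[0,0]*x*s+K[0,2],K[1,1]*y*s+K[1,2]
E
python3 - <<'E'
from h import *
np.set_printoptions(precision=3,suppress=True)
snap('top','t0.png');snap('side','s0.png')
for c in('top','side'):
    k=ctrl.get_calibration(c);print(c,k['pose'][:3],k['intrinsics'],k['k1'])
    for n in('plate','foot_a','tray','pan','sanding_block','screwdriver','paste_tin'):
        for r in ctrl.outline_of(n,c): print(n,round(r['score'],2),np.round(r['extent'],1))
s=ctrl.get_state();print(s)
E
```

```text
pics
top [[-0.028  0.997 -0.076  0.423]
 [-0.999 -0.026  0.025  0.023]
 [ 0.023  0.076  0.997  1.179]] [[508.124   0.    321.741]
 [  0.    508.124 236.755]
 [  0.      0.      1.   ]] -0.09315467484926908
plate 0.78 [320.1 243.9 108.3  48.5]
foot_a 0.73 [354.8 252.8  21.1  15.7]
foot_a 0.67 [355.4 301.6  18.7  16.5]
foot_a 0.5 [290.5 239.4  18.3  18.2]
foot_a 0.45 [319.8 242.8  19.7  14.3]
foot_a 0.3 [293.8 246.2   7.   10. ]
tray 0.71 [256.4 178.   81.1  59.6]
pan 0.94 [397.  171.6  57.   54.8]
sanding_block 0.72 [151.4 257.4  39.9  42.4]
sanding_block 0.2 [319.1 246.1  14.   12.1]
screwdriver 0.86 [482.3 247.1  23.2  82. ]
paste_tin 0.81 [477.7 175.2  26.8  26.1]
paste_tin 0.31 [294.1 244.    9.9  12.2]
side [[-0.886  0.249 -0.391  0.191]
 [-0.464 -0.479  0.746  0.638]
 [-0.002  0.842  0.539  0.476]] [[441.502   0.    315.378]
 [  0.    441.502 243.309]
 [  0.      0.      1.   ]] -0.09294951298581677
plate 0.56 [328.2 256.  119.1  78.4]
foot_a 0.97 [309.4 251.3  22.5  35.8]
foot_a 0.9 [328.  233.8  19.7  38.6]
foot_a 0.71 [408.6 237.3  20.1  35.5]
foot_a 0.7 [354.4 219.8  20.2  35.2]
tray 0.93 [212.8 269.4 107.6  74.7]
pan 0.71 [302.  196.4  57.6  30.6]
sanding_block 0.86 [204.2 402.5  83.3  53. ]
screwdriver 0.89 [402.8 179.8  76.   12.8]
paste_tin 0.87 [339.5 163.3  23.6  24.3]
{'time': 0.8, 'q': array([-80.047,   9.075,  91.501,   0.001,  79.423, -12.038]), 'joint_velocities': array([ 0.05 ,  0.06 ,  0.002,  0.073, -0.007,  0.027]), 'tau': array([  0.   , -39.597, -33.169,  -0.   ,   0.   ,  -0.   ]), 'tcp_pos': array([ 0.215, -0.533,  0.405]), 'eef_rot': array([180.   ,  -0.001,  21.992]), 'ft_force': array([-0.187,  0.365,  0.356]), 'wrist_torque': array([ 0.058, -0.015, -0.005]), 'grip_width': 0.08513710065322022}
```

```bash
python3 - <<'E'
import cv2
t=cv2.imread('pics/t0.png');cv2.imwrite('pics/t0c.png',cv2.resize(t[140:320,200:440],None,fx=3.3,fy=3.3,interpolation=cv2.INTER_CUBIC))
t=cv2.imread('pics/s0.png');cv2.imwrite('pics/s0c.png',cv2.resize(t[160:310,240:440],None,fx=4,fy=4,interpolation=cv2.INTER_CUBIC))
E
```

```text
(no output)
```

View pics/t0.png

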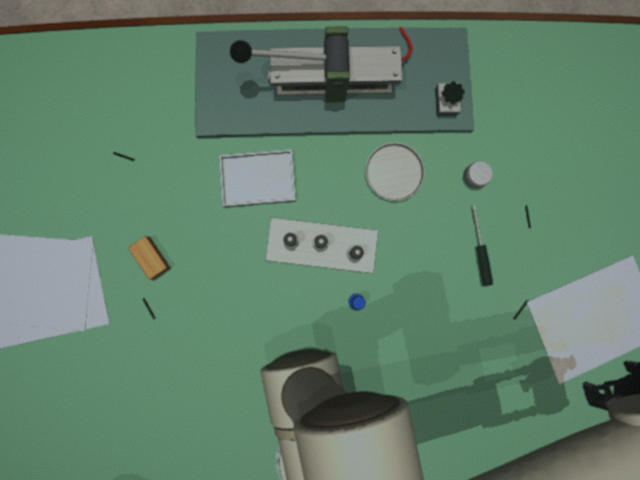

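View pics/t0c.png

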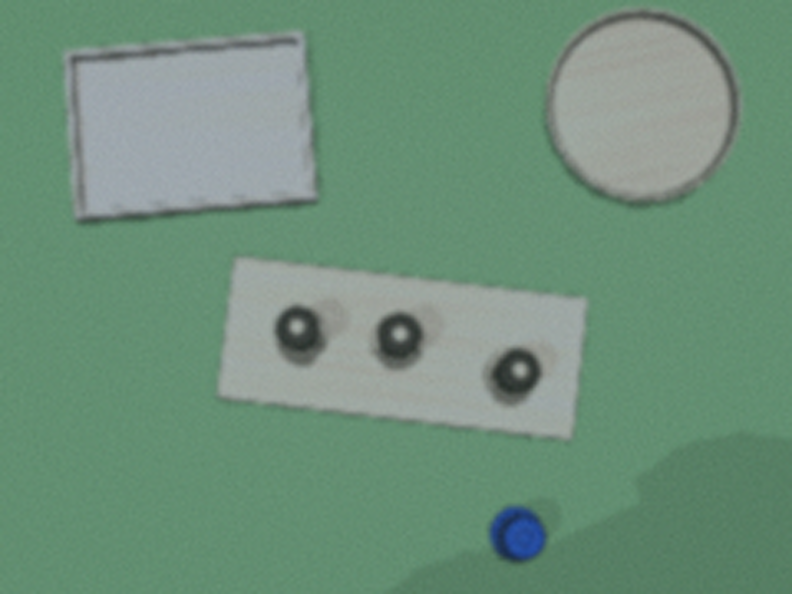

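View pics/s0.png

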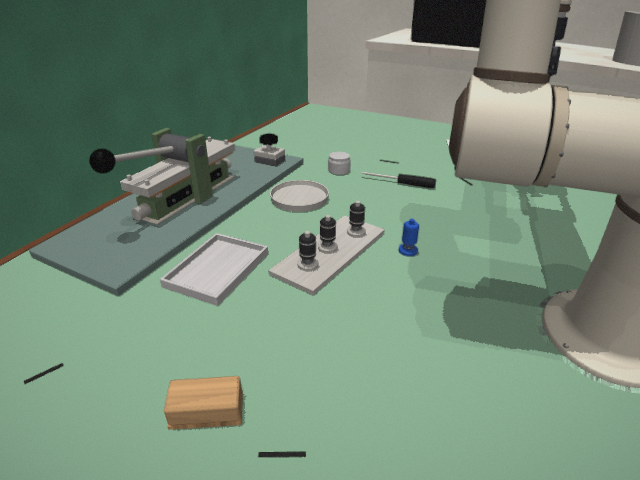

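View pics/s0c.png

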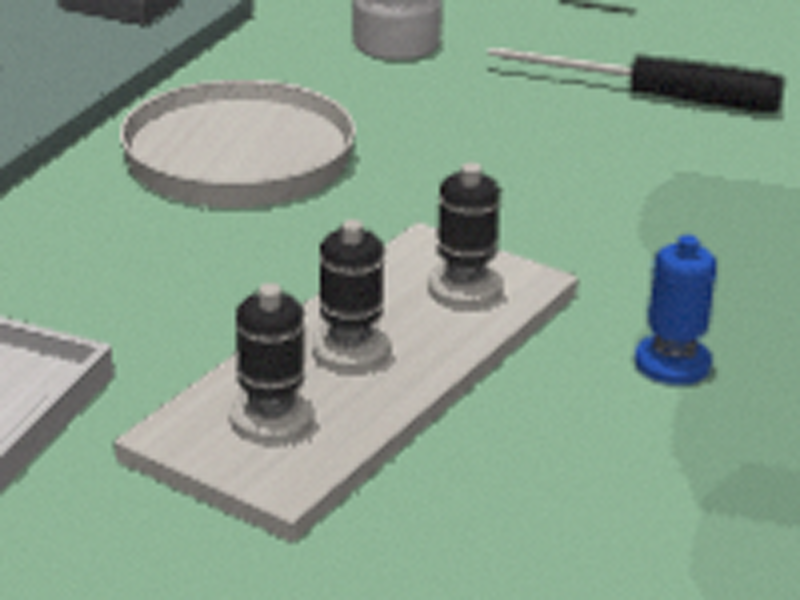

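The four candidates in the top view are black feet at (290,239), (321,241) and (357,252), and a blue look-alike off the plate at (357,302). I choose the three black ones. The crops show black housings with grey studs and pads, all standing on the plate. The tray is at (256,178) and the pan at (395,172).

```bash
python3 - <<'E'
from h import *
np.set_printoptions(precision=4,suppress=True)
T=[(290.3,238.8),(321.2,241.2),(357.6,252.1)];S=[(307.5,233.2),(327.8,217),(358,202.5)]
for t,s in zip(T,S):
    o1,d1=ray('top',*t);o2,d2=ray('side',*s)
    k=np.linalg.lstsq(np.c_[d1,-d2],o2-o1,rcond=None)[0];a,b=o1+d1*k[0],o2+d2*k[1]
    print('top@.083',atz('top',*t,.083),'side@.083',atz('side',*s,.083),'tri',(a+b)/2,np.linalg.norm(a-b))
for n,c in (('plate','top'),('tray','top'),('pan','top'),('plate','side'),('tray','side'),('pan','side')):
    im=ctrl.grab_frame(c)
    r=ctrl.outline_of(n,c)[0]; m=r['pixels'].astype(np.uint8)
    cs=max(cv2.findContours(m,0,2)[0],key=cv2.contourArea)
    box=cv2.boxPoints(cv2.minAreaRect(cs)) if c=='top' else cv2.approxPolyDP(cv2.convexHull(cs),5,True)[:,0]
    z={'plate':.012,'tray':.018,'pan':.018}[n]
    P=np.array([atz(c,*p,z) for p in box]);print(n,c,P[:,:2].tolist() if 0 else P[:,:2].round(3).tolist(),P.mean(0))
    Q=np.array([atz(c,*p[0],z)[:2] for p in cs],np.float32);print(cv2.minAreaRect(Q),cv2.minEnclosingCircle(Q))
print(ctrl.get_state()['time'])
E
```

```text
top@.083 [0.5036 0.064  0.083 ] side@.083 [0.503  0.0723 0.083 ] tri [0.5053 0.0649 0.0782] 0.0030712469524021738
top@.083 [ 0.4967 -0.0026  0.083 ] side@.083 [0.4973 0.0053 0.083 ] tri [ 0.4987 -0.0019  0.0789] 0.0038087255289352786
top@.083 [ 0.471  -0.0807  0.083 ] side@.083 [ 0.4709 -0.0731  0.083 ] tri [ 0.4724 -0.0805  0.0792] 0.0026777496969083124
plate top [[0.483, -0.006], [0.483, -0.006], [0.484, 0.006], [0.484, 0.006]] [0.4836 0.0001 0.012 ]
((0.4835621118545532, 0.00014433753676712513), (0.011498133651912212, 0.0), -91.52564239501953) ((0.4835621118545532, 0.00014433753676712513), 0.005849066656082869)
tray top [[0.709, 0.229], [0.718, 0.057], [0.596, 0.05], [0.587, 0.221]] [0.6526 0.1393 0.018 ]
((0.652492105960846, 0.1395530104637146), (0.12200324982404709, 0.17154252529144287), 3.0400407314300537) ((0.651808500289917, 0.1405952274799347), 0.1025722324848175)
pan top [[0.664, -0.084], [0.76, -0.184], [0.659, -0.278], [0.564, -0.177]] [ 0.6615 -0.1804  0.018 ]
((0.6614977717399597, -0.1803378462791443), (0.13702134788036346, 0.1384214162826538), 43.11892318725586) ((0.66
[... 242 characters left out ...]
7175), 81.4774398803711) ((0.49156248569488525, 0.0036265626549720764), 0.137661874294281)
tray side [[0.601, 0.056], [0.586, 0.079], [0.579, 0.236], [0.695, 0.242], [0.711, 0.218], [0.718, 0.063]] [0.6483 0.1488 0.018 ]
((0.64797443151474, 0.14959058165550232), (0.1337430626153946, 0.1860869973897934), 3.54994535446167) ((0.6487392783164978, 0.14934246242046356), 0.11111960560083389)
pan side [[0.608, -0.216], [0.584, -0.142], [0.604, -0.1], [0.659, -0.087], [0.714, -0.131], [0.715, -0.225]] [ 0.6472 -0.1503  0.018 ]
((0.6567933559417725, -0.16381627321243286), (0.13507890701293945, 0.1616154909133911), 27.253292083740234) ((0.6592599153518677, -0.16258421540260315), 0.0835152268409729)
1.4
```

```bash
python3 -m pendant '{"offset":[[0.0256,0.0454,-0.011],[0.0256,0.0454,-0.011],[0.0256,0.0454,-0.011],[0.0256,0.0454,-0.011],[0.0256,0.0454,-0.011],[0.0256,0.0454,-0.011],[0.0256,0.0454,-0.011],[0.0256,0.0454,-0.011],[0.0256,0.0454,-0.011],[0.0256,0.0454,-0.011]],"yaw":[6.2,6.2,6.2,6.2,6.2,6.2,6.2,6.2,6.2,6.2]}' -0.35 60
python3 - <<'E'
from h import *
snap('top','t1.png');im=snap('side','s1.png')
cv2.imwrite('pics/s1c.png',cv2.resize(im[100:300,240:440,::-1],None,fx=3,fy=3,interpolation=2))
E
```

```text
time: 2.65
tcp_pos: [0.472, -0.0776, 0.2947]
eef_rot: [179.9, 0.0, 84.2]
ft_force: [0.3, -0.9, -0.3]
grip_width: 0.058
```

View pics/s1c.png

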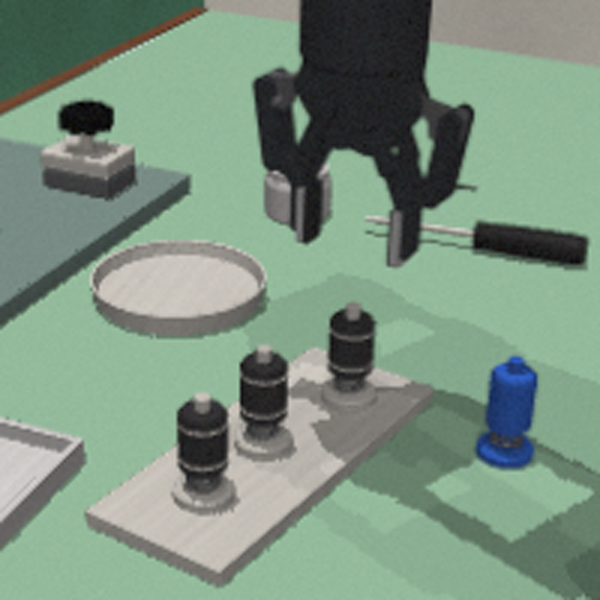

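View pics/t1.png

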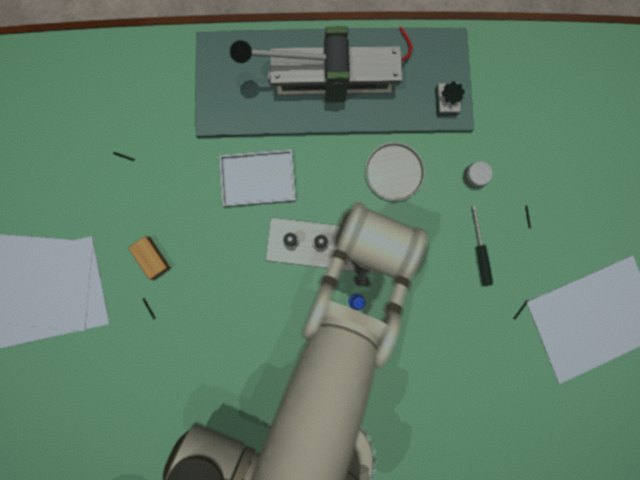

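```bash
python3 - <<'E'
from h import *
u,v=proj('side',[.472,-.0776,.1265]);print(u,v,(u-240)*3,(v-100)*3)
u,v=proj('side',[.472,-.0776,.083]);print((u-240)*3,(v-100)*3)
for f in ([.471,-.0807,.083],[.471,-.0781,.083]):
    u,v=proj('side',f);print((u-240)*3,(v-100)*3)
E
```

```text
359.5007637973022 180.92807692535473 358.5022913919067 242.7842307760642
355.13031624663813 304.3033693594706
358.4148329918355 302.690292913643
356.85691448783035 304.3185361958085
```

```bash
python3 -m pendant '{"offset":[[-0.001,-0.0034,-0.03],[0,0,-0.03],[0,0,-0.02],[0,0,-0.005],[0,0,0],[0,0,0]],"yaw":[0,0,0,0,0,0]}'
python3 - <<'E'
from h import *
im=snap('side','s2.png')
cv2.imwrite('pics/s2c.png',cv2.resize(im[150:300,270:420,::-1],None,fx=4,fy=4,interpolation=2))
E
```

```text
time: 3.5
tcp_pos: [0.4708, -0.083, 0.2108]
eef_rot: [179.9, 0.0, 84.0]
ft_force: [-1.0, -0.4, 0.2]
grip_width: 0.0576
```

View pics/s2c.png

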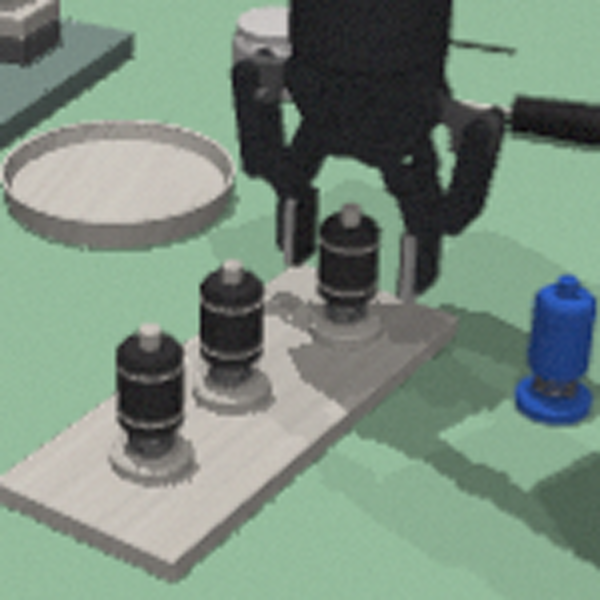

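```bash
python3 -m pendant '{"offset":[[0,0.002,-0.001],[0,0,0],[0,0,0],[0,0,0],[0,0,0],[0,0,0]],"yaw":[0,0,0,0,0,0]}' 1 60
python3 -m pendant '{"offset":[[0,0,0],[0,0,0]],"yaw":[0,0]}'
python3 - <<'E'
from h import *
im=snap('side','s3.png')
cv2.imwrite('pics/s3c.png',cv2.resize(im[150:300,270:420,::-1],None,fx=4,fy=4,interpolation=2))
E
```

```text
time: 4.3
tcp_pos: [0.4706, -0.0806, 0.2089]
eef_rot: [179.9, 0.0, 84.0]
ft_force: [2.0, 0.6, 2.5]
grip_width: 0.0288
time: 4.55
tcp_pos: [0.4705, -0.0806, 0.2089]
eef_rot: [180.0, 0.0, 84.0]
ft_force: [2.8, -0.6, 2.0]
grip_width: 0.0286
```

View pics/s3c.png

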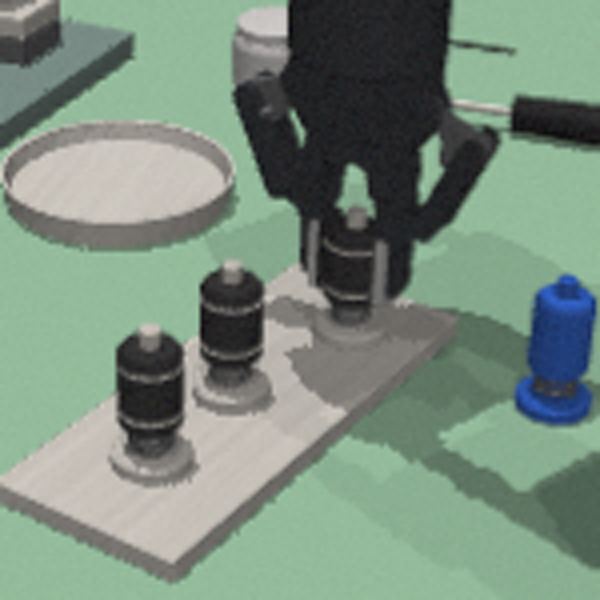

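```bash
python3 -m pendant '{"offset":[[0,0,-0.0025],[0,0,-0.0025],[0,0,0],[0,0,0]],"yaw":[0,0,0,0]}'
python3 -m pendant '{"offset":[[0,0,0]],"yaw":[0]}'
```

```text
time: 5.1
tcp_pos: [0.4706, -0.0807, 0.2044]
eef_rot: [180.0, 0.0, 84.0]
ft_force: [0.4, 0.6, 9.9]
grip_width: 0.029
time: 5.22
tcp_pos: [0.4706, -0.0807, 0.2045]
eef_rot: [180.0, 0.0, 84.0]
ft_force: [0.0, 1.3, 10.0]
grip_width: 0.0288
```

```bash
python3 -m pendant '{"offset":[[0,0,-0.0005],[0,0,0],[0,0,0.02],[0,0,0.05],[0,0,0.025],[0.0298,0.045,0],[0.0298,0.045,0],[0.0298,0.045,0],[0.0298,0.045,0],[0.0298,0.045,0]],"yaw":[0,0,0,0,0,0,0,0,0,0]}'
python3 -m pendant '{"offset":[[0.0295,0.0447,0],[0,0,0],[0,0,0]],"yaw":[0,0,0]}'
python3 - <<'E'
from h import *
im=snap('side','s4.png');snap('top','t4.png')
cv2.imwrite('pics/s4c.png',cv2.resize(im[100:320,130:380,::-1],None,fx=2.7,fy=2.7,interpolation=2))
E
```

```text
time: 6.48
tcp_pos: [0.6191, 0.1458, 0.296]
eef_rot: [-179.7, 0.1, 84.0]
ft_force: [0.6, -0.9, -1.1]
grip_width: 0.0287
time: 6.85
tcp_pos: [0.6479, 0.1888, 0.2962]
eef_rot: [-179.8, 0.1, 84.0]
ft_force: [-0.2, 0.3, -1.2]
grip_width: 0.0289
```

View pics/s4c.png

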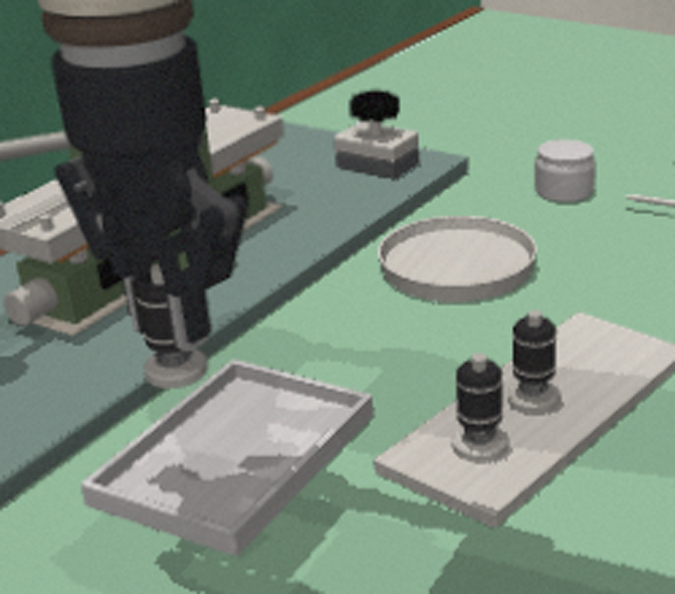

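```bash
python3 - <<'E'
from h import *
im=cv2.imread('pics/s4.png')
for p in ([.649,.189,.006],[.652,.139,.006],[.655,.089,.006],[.648,.189,.093]):
    u,v=proj('side',p);print(p,u,v);cv2.circle(im,(int(u),int(v)),1,(0,0,255),-1)
for p in ([.709,.229,.018],[.718,.057,.018],[.596,.05,.018],[.587,.221,.018],[.6615+.07,-.18,.018],[.6615-.07,-.18,.018],[.6615,-.11,.018],[.6615,-.25,.018]):
    u,v=proj('side',p);cv2.circle(im,(int(u),int(v)),1,(255,0,0),-1)
cv2.imwrite('pics/s4d.png',cv2.resize(im[100:320,130:380],None,fx=2.7,fy=2.7,interpolation=2))
E
```

```text
[0.649, 0.189, 0.006] 202.98732365069003 281.582687648735
[0.652, 0.139, 0.006] 219.3093726069397 266.3910481878811
[0.655, 0.089, 0.006] 234.24138807097484 252.52189408792685
[0.648, 0.189, 0.093] 196.06292840049093 239.67279743587304
```

View pics/s4d.png

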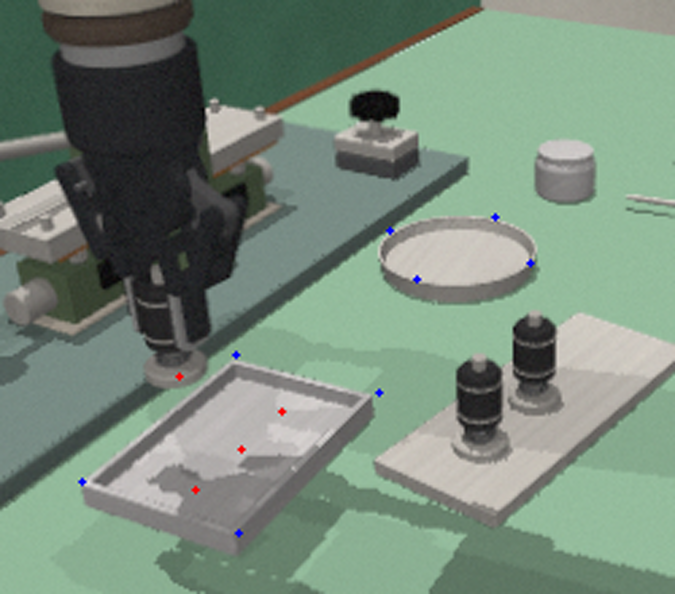

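```bash
python3 -m pendant '{"offset":[[0.001,0,-0.04],[0,0,-0.035],[0,0,-0.013],[0,0,-0.0055],[0,0,0],[0,0,0]],"yaw":[0,0,0,0,0,0]}'

```

```text
time: 7.7
tcp_pos: [0.6505, 0.1892, 0.2065]
eef_rot: [179.8, -0.0, 84.0]
ft_force: [-0.2, 0.2, -1.5]
grip_width: 0.0284
```

```bash
python3 -m pendant '{"offset":[[0,0,-0.002],[0,0,-0.0015],[0,0,0],[0,0,0]],"yaw":[0,0,0,0]}'

```

```text
time: 8.2
tcp_pos: [0.6503, 0.1892, 0.2021]
eef_rot: [179.9, -0.0, 84.0]
ft_force: [0.7, 0.1, 3.7]
grip_width: 0.0281
```

```bash
python3 -m pendant '{"offset":[[0,0,0.0005],[0,0,0],[0,0,0],[0,0,0]],"yaw":[0,0,0,0]}' -0.35
python3 -m pendant '{"offset":[[0,0,0.03],[0,0,0.05],[0,0,0.015],[-0.03,-0.04,0],[-0.035,-0.05,0],[-0.035,-0.05,0],[-0.035,-0.04,0]],"yaw":[0,0,0,0,0,0,0]}' 
python3 - <<'E'
from h import *
im=snap('side','s5.png');snap('top','t5.png')
cv2.imwrite('pics/s5c.png',cv2.resize(im[100:320,130:380,::-1],None,fx=2.7,fy=2.7,interpolation=2))
E
```

```text
time: 8.7
tcp_pos: [0.6496, 0.1891, 0.2014]
eef_rot: [-180.0, 0.0, 84.0]
ft_force: [0.1, -0.8, -0.3]
grip_width: 0.0575
time: 9.57
tcp_pos: [0.5132, 0.0076, 0.296]
eef_rot: [-179.9, 0.0, 84.0]
ft_force: [0.9, -0.5, 1.3]
grip_width: 0.0572
```

View pics/s5c.png

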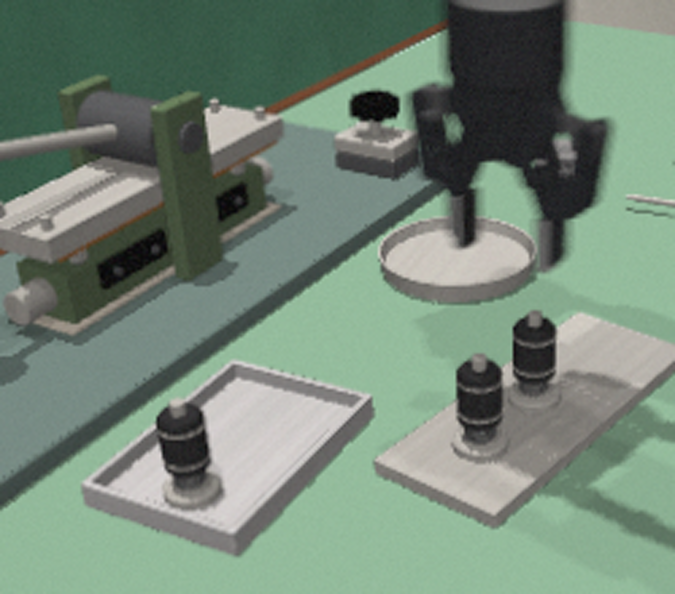

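```bash
python3 -m pendant '{"offset":[[-0.017,-0.011,0],[0,0,-0.03],[0,0,-0.035],[0,0,-0.015],[0,0,-0.006],[0,0,0],[0,0,0]],"yaw":[0,0,0,0,0,0,0]}'
python3 - <<'E'
from h import *
im=snap('side','s6.png')
cv2.imwrite('pics/s6c.png',cv2.resize(im[150:300,250:400,::-1],None,fx=4,fy=4,interpolation=2))
E
```

```text
time: 10.55
tcp_pos: [0.4985, -0.002, 0.2119]
eef_rot: [179.9, 0.0, 84.0]
ft_force: [0.5, 0.0, 0.6]
grip_width: 0.0576
```

View pics/s6c.png

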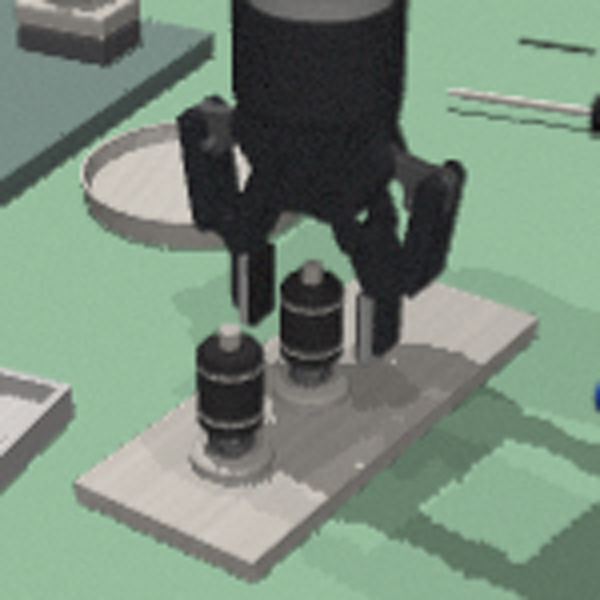

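```bash
python3 -m pendant '{"offset":[[-0.001,0,-0.003],[0,0,0]],"yaw":[0,0]}'
python3 -m pendant '{"offset":[[0,0,0],[0,0,0],[0,0,0],[0,0,0],[0,0,0],[0,0,0]],"yaw":[0,0,0,0,0,0]}' 1 60
python3 -m pendant '{"offset":[[0,0,-0.0025],[0,0,-0.0025],[0,0,0],[0,0,0]],"yaw":[0,0,0,0]}'
python3 -m pendant '{"offset":[[0,0,0],[0,0,0]],"yaw":[0,0]}'
```

```text
time: 10.85
tcp_pos: [0.4966, -0.0019, 0.2076]
eef_rot: [-180.0, -0.0, 84.0]
ft_force: [0.7, -0.2, 0.2]
grip_width: 0.0577
time: 11.6
tcp_pos: [0.4971, -0.0019, 0.2079]
eef_rot: [179.9, 0.0, 84.0]
ft_force: [1.3, -0.3, 2.1]
grip_width: 0.0285
time: 12.1
tcp_pos: [0.4972, -0.0019, 0.2035]
eef_rot: [180.0, 0.0, 84.0]
ft_force: [-0.9, 0.3, 10.0]
grip_width: 0.0288
time: 12.35
tcp_pos: [0.4972, -0.0019, 0.2036]
eef_rot: [180.0, 0.0, 84.0]
ft_force: [-0.5, 0.1, 9.9]
grip_width: 0.0286
```

```bash
python3 -m pendant '{"offset":[[0,0,-0.0005],[0,0,0],[0,0,0.02],[0,0,0.05],[0,0,0.025],[0.0388,0.0352,0],[0.0388,0.0352,0],[0.0388,0.0352,0],[0.0388,0.0352,0],[0,0,0]],"yaw":[0,0,0,0,0,0,0,0,0,0]}'
python3 -m pendant '{"offset":[[0,0,0],[0,0,-0.04],[0,0,-0.035],[0,0,-0.011],[0,0,-0.003],[0,0,0],[0,0,0]],"yaw":[0,0,0,0,0,0,0]}'
```

```text
time: 13.6
tcp_pos: [0.6526, 0.1412, 0.2944]
eef_rot: [-179.8, 0.0, 84.2]
ft_force: [-0.5, 0.2, -1.8]
grip_width: 0.0285
time: 14.48
tcp_pos: [0.6527, 0.1389, 0.21]
eef_rot: [179.8, -0.0, 84.0]
ft_force: [-0.3, 0.1, -0.7]
grip_width: 0.0284
```

```bash
python3 -m pendant '{"offset":[[0,0,-0.004],[0,0,-0.0025],[0,0,-0.001],[0,0,0],[0,0,0]],"yaw":[0,0,0,0,0]}'
```

```text
time: 15.1
tcp_pos: [0.6521, 0.139, 0.2011]
eef_rot: [180.0, -0.0, 84.0]
ft_force: [-0.8, -0.3, 2.8]
grip_width: 0.029
```

```bash
python3 -m pendant '{"offset":[[0,0,0],[0,0,0],[0,0,0],[0,0,0]],"yaw":[0,0,0,0]}' -0.35
python3 -m pendant '{"offset":[[0,0,0.03],[0,0,0.05],[0,0,0.015],[-0.0371,-0.0187,0],[-0.0371,-0.0187,0],[-0.0371,-0.0187,0],[-0.0371,-0.0187,0],[0,0,0],[0,0,0]],"yaw":[0,0,0,0,0,0,0,0,0]}' 
python3 - <<'E'
from h import *
im=snap('side','s7.png');snap('top','t7.png')
cv2.imwrite('pics/s7c.png',cv2.resize(im[100:320,130:380,::-1],None,fx=2.7,fy=2.7,interpolation=2))
E
```

```text
time: 15.6
tcp_pos: [0.652, 0.1389, 0.2006]
eef_rot: [-180.0, 0.0, 84.0]
ft_force: [-0.0, -0.0, 1.1]
grip_width: 0.0574
time: 16.73
tcp_pos: [0.5039, 0.0641, 0.2957]
eef_rot: [180.0, -0.0, 84.0]
ft_force: [0.8, 0.1, 0.3]
grip_width: 0.0576
```

View pics/s7c.png

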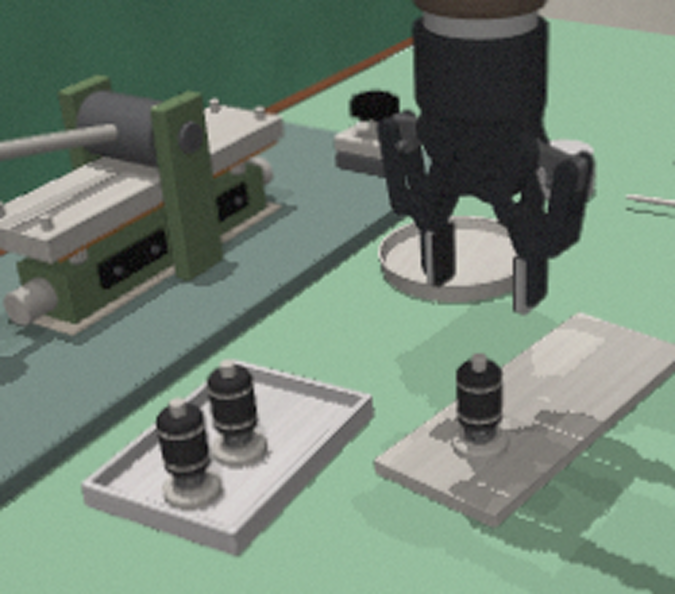

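Both placed feet stand upright in the tray, at crop (180,450) and (232,415). The third foot is at (479,400), below the jaws. I'll descend on it.

```bash
python3 -m pendant '{"offset":[[0,0,-0.03],[0,0,-0.035],[0,0,-0.015],[0,0,-0.0065],[0,0,0],[0,0,0],[0,0,0]],"yaw":[0,0,0,0,0,0,0]}'
python3 -m pendant '{"offset":[[0,0,-0.0005],[0,0,0]],"yaw":[0,0]}'
python3 - <<'E'
from h import *
im=snap('side','s8.png')
cv2.imwrite('pics/s8c.png',cv2.resize(im[150:300,230:380,::-1],None,fx=4,fy=4,interpolation=2))
E
```

```text
time: 17.7
tcp_pos: [0.504, 0.0641, 0.2101]
eef_rot: [179.9, -0.0, 84.0]
ft_force: [0.0, -0.2, 0.5]
grip_width: 0.0578
time: 17.95
tcp_pos: [0.5036, 0.0641, 0.2088]
eef_rot: [180.0, 0.0, 84.0]
ft_force: [-0.6, -0.3, 0.5]
grip_width: 0.0579
```

View pics/s8c.png

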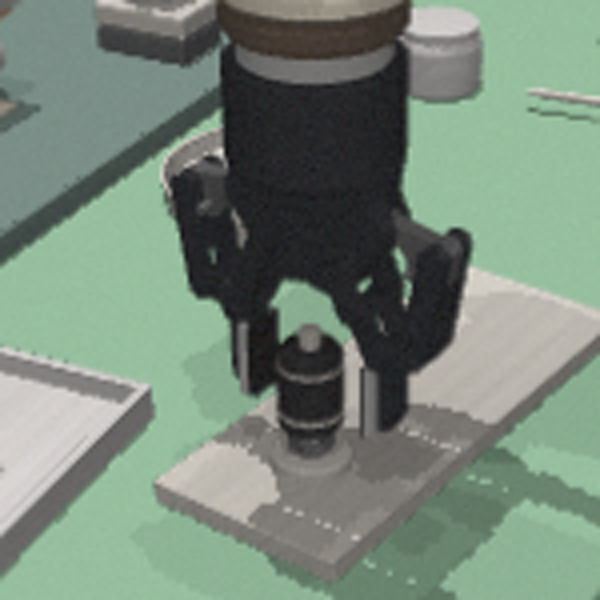

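```bash
python3 -m pendant '{"offset":[[0,0,0],[0,0,0],[0,0,0],[0,0,0],[0,0,0],[0,0,0]],"yaw":[0,0,0,0,0,0]}' 1 60
python3 -m pendant '{"offset":[[0,0,-0.0025],[0,0,-0.0025],[0,0,0],[0,0,0]],"yaw":[0,0,0,0]}'
python3 -m pendant '{"offset":[[0,0,0],[0,0,0]],"yaw":[0,0]}'
```

```text
time: 18.75
tcp_pos: [0.5037, 0.0641, 0.2088]
eef_rot: [180.0, 0.0, 84.0]
ft_force: [1.6, -0.2, 0.8]
grip_width: 0.0282
time: 19.25
tcp_pos: [0.5037, 0.0641, 0.2039]
eef_rot: [180.0, 0.0, 84.0]
ft_force: [1.5, -1.3, 2.1]
grip_width: 0.0282
time: 19.5
tcp_pos: [0.5037, 0.0641, 0.2039]
eef_rot: [180.0, 0.0, 84.0]
ft_force: [0.7, -1.2, 2.0]
grip_width: 0.0284
```

```bash
python3 -m pendant '{"offset":[[0,0,0.03],[0,0,0.035],[0.0316,-0.0488,0],[0.0316,-0.0488,0],[0.0316,-0.0488,0],[0.0316,-0.0488,0],[0.0316,-0.0488,0],[0,0,0],[0,0,0]],"yaw":[0,0,0,0,0,0,0,0,0]}'
python3 - <<'E'
from h import *
im=snap('side','s9.png');snap('top','t9.png')
cv2.imwrite('pics/s9c.png',cv2.resize(im[100:320,130:380,::-1],None,fx=2.7,fy=2.7,interpolation=2))
E
```

```text
time: 20.62
tcp_pos: [0.6608, -0.1793, 0.267]
eef_rot: [-179.8, -0.1, 84.0]
ft_force: [-0.4, 0.3, -1.5]
grip_width: 0.0284
```

View pics/s9c.png

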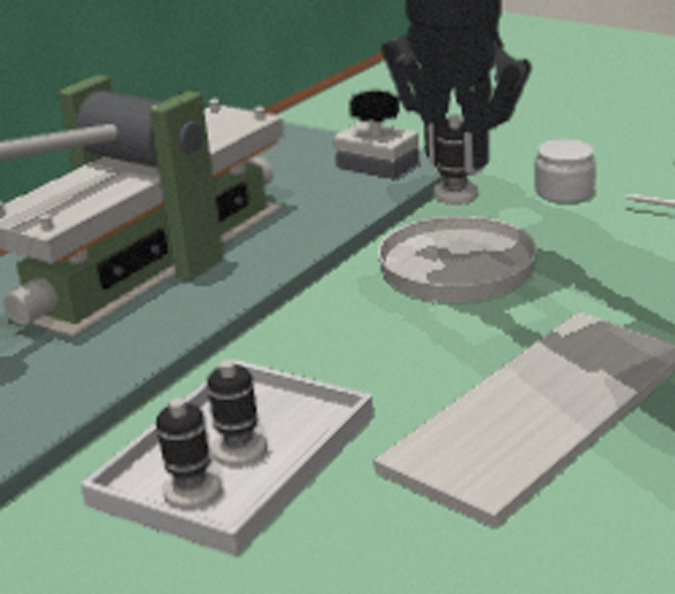

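```bash
python3 -m pendant '{"offset":[[0.001,0,-0.03],[0,0,-0.021],[0,0,-0.007],[0,0,0],[0,0,0]],"yaw":[0,0,0,0,0]}'
python3 -m pendant '{"offset":[[0,0,-0.002],[0,0,-0.002],[0,0,0],[0,0,0]],"yaw":[0,0,0,0]}'
```

```text
time: 21.35
tcp_pos: [0.6631, -0.18, 0.212]
eef_rot: [179.9, 0.0, 84.0]
ft_force: [-0.3, -0.4, -1.6]
grip_width: 0.0286
time: 21.85
tcp_pos: [0.6626, -0.1799, 0.2067]
eef_rot: [-180.0, -0.0, 84.0]
ft_force: [-0.2, -0.4, -2.0]
grip_width: 0.0285
```

```bash
python3 -m pendant '{"offset":[[0,0,-0.002],[0,0,-0.0015],[0,0,0],[0,0,0],[0,0,0]],"yaw":[0,0,0,0,0]}'
```

```text
time: 22.48
tcp_pos: [0.6626, -0.1799, 0.2034]
eef_rot: [180.0, 0.0, 84.0]
ft_force: [0.8, -0.3, 0.9]
grip_width: 0.0283
```

```bash
python3 -m pendant '{"offset":[[0,0,0],[0,0,0],[0,0,0],[0,0,0]],"yaw":[0,0,0,0]}' -0.35
python3 -m pendant '{"offset":[[0,0,0.03],[0,0,0.05],[0,0,0.03],[-0.05,0,0.01],[-0.05,0,0],[-0.05,0,0],[-0.05,0,0],[-0.05,0,0],[0,0,0],[0,0,0]],"yaw":[0,0,0,0,0,0,0,0,0,0]}' 
python3 - <<'E'
from h import *
im=snap('side','s10.png');t=snap('top','t10.png')
cv2.imwrite('pics/s10c.png',cv2.resize(im[100:320,130:430,::-1],None,fx=2.6,fy=2.6,interpolation=2))
cv2.imwrite('pics/t10c.png',cv2.resize(t[130:330,200:440,::-1],None,fx=2.9,fy=2.9,interpolation=2))
E
```

```text
time: 22.98
tcp_pos: [0.6626, -0.1799, 0.2032]
eef_rot: [-180.0, 0.0, 84.0]
ft_force: [0.3, 0.2, -1.1]
grip_width: 0.0575
time: 24.22
tcp_pos: [0.413, -0.1802, 0.3239]
eef_rot: [179.9, 0.1, 84.0]
ft_force: [0.7, -0.6, 0.3]
grip_width: 0.0576
```

View pics/s10c.png

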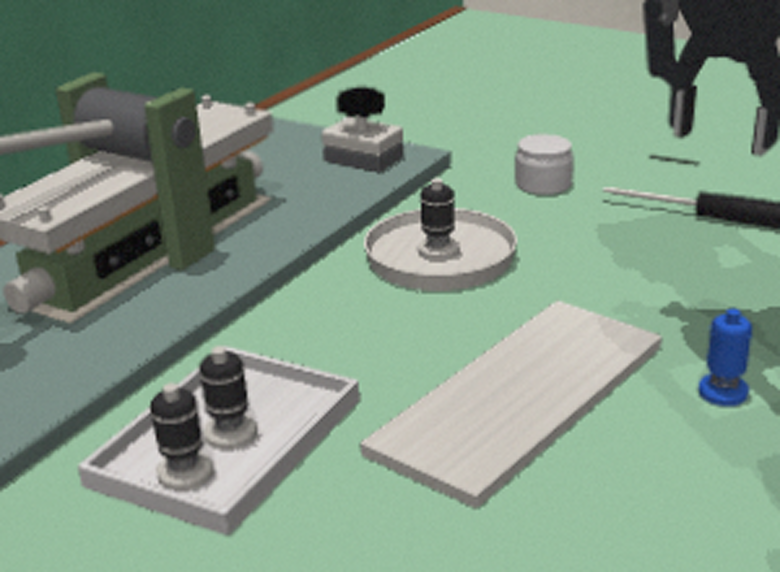

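View pics/t10c.png

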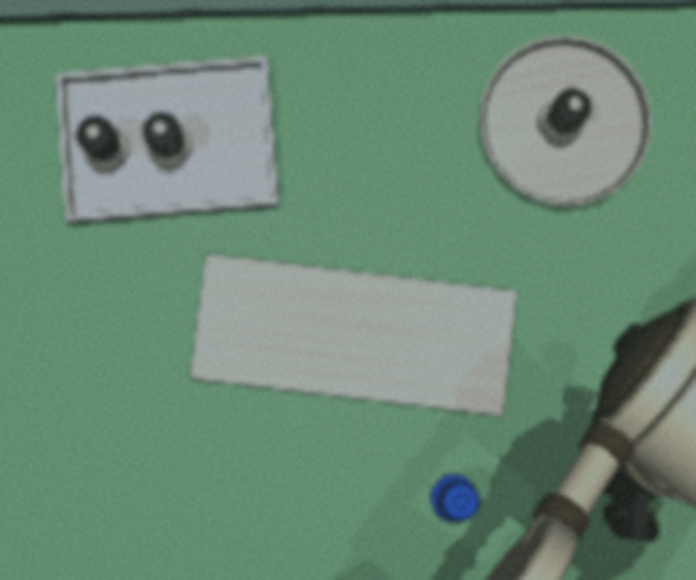

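The two sound feet stand upright inside the tray, at top-crop (100,140) and (167,138). The tired one stands in the pan at (568,113). The plate is empty, and the blue look-alike, the tin and the screwdriver are where they were. The robot is clear of everything, so I'm handing in.

```bash
python3 -c "
from workcell import ctrl
print(ctrl.hand_in())"
```

```text
the job is handed in; nothing more can be done
None
```

I tested all three feet one at a time and sorted them: two are sound and stand in the tray, one is tired and stands in the pan. The job was handed in at about 24 s.

| Foot (by place on the plate) | Pushed down when read | Force read | Result | Now in |
|---|---|---|---|---|
| Right in the top view (−y end), first | 4.5 mm | 10 N | Sound | Tray |
| Middle, second | 4.4 mm | 10 N | Sound | Tray |
| Left in the top view (+y end), third | 4.9 mm | 2 N | Tired | Pan |

I commanded a further 0.5 mm on the two sound feet after these readings, but did not read the force again.

- **Final pictures:** all three feet stand upright inside their containers and the plate is empty. The robot is clear, and the blue look-alike, the tin and the screwdriver show no movement. The sanding block was outside my last close-up crops; the robot never went near it.
- **Disagreements:** the two cameras differed by about 8 mm in y for the feet. I used the top camera, and the grasps agreed with it. The grip read about 28.5 mm on the 30 mm housings.

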